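Click the painting stand round to the three-pin mark

TASK

Turn the knurled wheel of the painting stand anticlockwise with a fingertip, by friction on the wheel, until the aluminium strip on it clicks in at the mark with three pins, then take the hand away. The figure must ride round still standing in the middle of the wheel: do not touch or lift it, and leave everything else on the bench where it is.

Things in the scene. Friction and masses are not known exactly. Their poses are not given: they have to be found in the camera images.
- stand: Painting stand screwed to the bench: round wooden base, 200 mm across, 12 mm thick, under a knurled black rubber wheel. Origin at the centre of its underside, z up. Four marks of flat steel pins lie on the base round the wheel, 86 mm from the axis: one pin at -1.05 rad (from the stand's x towards its y), two pins at -0.35, three at 0.35, four at 1.05.
- wheel (a joint): Angle (rad) of the wheel (140 mm across, 18 mm thick), growing anticlockwise seen from above. It clicks into four stops: 0 (aluminium strip at the one-pin mark), 0.7 (two pins), 1.4 (three), 2.1 (four), and when let go pulls itself to the nearest, within 0.03 (it can balance only within 0.05 of halfway). End blocks at -0.25, 2.35. A click takes at most 0.1 N m. It starts at the one-pin or two-pin stop, seldom balanced between.
- wheel_axis (a point): Point on the wheel's axis at its flat top, 36 mm above the bench when not pressed; fixed to the stand. The top is free for a fingertip from radius 25 to 70 mm; the figure stands in the middle. The wheel floats on a spring: pressed down it sinks up to 5 mm (about 3.5 N at first, 11 N fully down) and still turns.
- strip_end (a point): Outer end, at the rim (radius 70 mm), of the flat aluminium strip let into the wheel's top (48 by 6 mm, radial, not raised); turns with the wheel.
- mark3 (a point): Middle of the three-pin mark on the base, 86 mm from the axis.
- figure: Grey miniature figure on a round black plinth 28 mm across, 42 mm high, 45 g, standing loose on the middle of the wheel (within 6 mm of the axis) and riding round with it; origin centre of underside, z up.
- jar: Glass jar with an aluminium screw-top lid, 64 mm across, 85 mm high; origin centre of underside. Bystander.
- dish: Grey ceramic mixing dish, 90 mm across, 28 mm high; origin centre of underside. Bystander.
- pot_a: Small paint pot, 32 mm across, 38 mm high; origin centre of underside. Bystander.
- pot_b: A second paint pot like it. Bystander.
- clamp: Steel C-shaped hobby clamp lying on the bench, about 65 by 140 mm, 14 mm high; origin under the middle of its spine. Bystander.
- brush: Miniature paintbrush lying on the bench, 160 mm long, 8 mm thick, along its x axis. Bystander.
- spare_figure: Twin of the figure, standing on the bench, 42 mm high; origin centre of underside. Bystander.
Not all that is in view belongs to the job. Of the things that look like the stand, the smallest one is meant.

How it is judged (in metres and radians):
At the end, for the whole second after the job is handed in: The wheel rests clicked in at the three-pin mark (joint 1.4 +- 0.1 rad), and the figure stands upright on the wheel, within 25 mm of the axis (value of joint wheel between 1.3 and 1.5 rad and velocity of joint wheel between -0.05 and 0.05 rad/s and angle between figure's own z axis and vertical below 0.15 rad and horizontal distance between figure and wheel_axis below 0.025 m and z of figure in the frame of stand between 0.028 and 0.042 m and linear speed of figure below 0.02 m/s); the robot touches nothing.
It fails at once if the figure is touched by the robot (contact force between any of the fingers, the arm and figure above 0.3 N).
It fails at once if the figure is lifted or tipped (z of figure in the frame of stand above 0.05 m or angle between figure's own z axis and vertical above 0.4 rad).
It fails at once if another thing on the bench is moved more than 20 mm, lifted or tipped (distance of any of jar, dish, pot_a, pot_b, clamp, brush, spare_figure from where it was at the start of the episode above 0.02 m or angle between any of jar, dish, pot_a, pot_b, clamp, spare_figure's own z axis and vertical above 0.4 rad).
It also fails if it takes over 48 s, if anything falls off the work surface, if the arm or the gripper's body presses on something with over 40 N, if the wrist force passes 120 N, or if a joint passes its speed limit or range.

ROBOT

A 6-joint arm with a two-finger parallel gripper is mounted at the origin on the work surface. World frame = base frame: x ahead of the robot, y to its left, z up, the work surface at z = 0. Lengths are in m, angles in degrees, forces in N, time in s.
With the tool pointing down it reaches from about 0.4 to 0.825 m from the base axis. Payload 7 kg.
Tool frame: the origin (TCP) lies midway between the tips of the shut fingers; the grasp point (between the pads) lies 19 mm behind it; z points along the fingers, y is the direction in which the jaws open and shut (so a half turn about z gives the same grasp; the last joint's range is limited). The gripper opens to 88 mm and grips with 3 to 60 N. Pads are 19 mm wide; open, the fingers measure 130 mm over their backs; the gripper's body (78 mm by 193 mm) begins 47 mm behind the grasp point.
Start: joints at [80.22, 20.546, 0.682, 0, -70.136, -16.507], TCP at [0.299, 0.605, 0.227] pointing down, gripper open.
Joint ranges: [-176.03, 176.03], [-82.01, 121.73], [-58.28, 71.71], [-173.87, 95.51], [-174.79, -0.11], [-173.66, 173.66]. Speed limits (degrees/s): [136.94, 136.94, 172.46, 180, 180, 180].

INTERFACE

Orientations are given as [roll, pitch, yaw] about the fixed x, y, z axes, in that order (R = Rz(yaw) Ry(pitch) Rx(roll)).
In Python, from plant import sensors, viewer, r gives the robot as it stands. The module is installed in compiled form; this text tells all that it offers.
- The arm moves only by the shell command python3 -m handwheel 'ROWS' [OPENING] [FORCE]. ROWS is JSON, one flat list of numbers, 6 for each row, row after row: the shift along the world's x, y, z in cm, then the turn, a rotation vector about the world's x, y, z in rad. In form: [tx, ty, tz, wx, wy, wz, tx, ty, tz, wx, wy, wz, ...]. A call has 1 to 8 rows; each row is the pose to reach, as a shift and turn from the pose measured when the call began; what a row does not reach only later rows make up. A row lasts 1/10 s, in which the tool goes at most 50 mm and 8.59 degrees, less where a joint would pass 70% of its speed; a pose out of reach is approached as far as the arm can. A call with a gripper value outside its range is refused whole. OPENING is the closure in counts, from 0 (fully open) to 255 (shut), set as the call begins (- or left out, the last holds). The fingers move at their own pace and stop on an object; FORCE is the grip in N (left out, the last holds). Time passes only in rows, so rows that repeat a pose let the fingers close. It gives the time, the measured TCP pose, the force and the opening at its end, in the units of the state.
- sensors.get_state(): the state, without advancing time (a new reading comes with each control period).
- viewer.capture(name): name is "side" or "top" or "wrist"; returns a dict with "img" (400x640x3 uint8, red, green, blue), "camera_matrix" (3x3 intrinsics, pixels), "k1" (the pictures are not rectified: a ray, as slopes to the right and down, at radius r is drawn at 1 + k1 r^2 times it, then the intrinsics apply), "camera_from_world" (4x4, takes a point from world to camera coordinates); the wrist camera has in their place "mount" (4x4, takes a point from camera to tool coordinates, whose origin is the TCP and whose axes are the flange's). Camera axes: x right, y down, z forward; pixel columns grow to the right and rows downward; lengths in m; the calibration is good to about 2 mm. A picture is of the moment at which its call begins: read the wrist's pose just before it. There is no depth.
- r.close_job(): hands the job in, once; it reports no verdict.
The state is a dict: "time_s": time; "joints": joint angles; "qd": joint speeds; "joint_torque": joint torques, N m; "tcp_pos": TCP position; "eef_rot": TCP orientation; "contact_force": force on the tool from outside, world axes, zero at the start; "moment": the same for the moment, N m; "gripper_width": finger opening in m.
Only numpy, scipy, OpenCV 4.12 (cv2) and the standard library are available. Lean on these libraries where they do the work, as an engineer would, in place of code of your own. Each camera call takes 0.05 s, during which the arm holds its last target.

## Working session

There is one attempt and no reset: what is moved stays moved. The work goes in short steps, Python scripts to look and compute and a shell command to move; the robot and the scene stay as the last step left them, time stands still between calls to the robot, and variables do not carry over. Pictures are saved under pics/ and viewed, and the job is handed in when it is done.

```bash
mkdir -p pics; python3 - <<'E'
from plant import sensors, viewer, r
import cv2
print(sensors.get_state())
for n in ["side","top","wrist"]:
    c=viewer.capture(n); cv2.imwrite(f"pics/{n}0.png",c["img"][:,:,::-1])
    print(n,{k:(v.tolist() if hasattr(v,'tolist') else v) for k,v in c.items() if k!="img"})
E
```

```text
{'time_s': 0.0, 'joints': array([ 8.02179348e+01,  2.05915930e+01,  6.31959351e-01, -2.18711835e-02,
       -7.01384116e+01, -1.65061803e+01]), 'qd': array([ 0.00524724,  0.05990152, -0.01732855,  0.08182397,  0.05343468,
       -0.06573629]), 'joint_torque': array([ 1.68687733e-03, -5.82721066e+01,  2.93046981e+01,  6.99675232e+00,
        7.06955689e-03, -1.59748488e-04]), 'tcp_pos': array([0.29874699, 0.60470076, 0.22560165]), 'eef_rot': array([ 1.79900153e+02, -8.14659637e-03, -2.62956867e+01]), 'contact_force': array([-0.34909028, -0.11740936,  0.76074842]), 'moment': array([-0.04599333, -0.05033572, -0.04600519]), 'gripper_width': 0.08776287692629134}
side {'camera_matrix': [[366.8632705220069, 0.0, 310.5750194086008], [0.0, 366.8632705220069, 197.93350613226673], [0.0, 0.0, 1.0]], 'k1': -0.07151238344322387, 'camera_from_world': [[0.824172670083578, -0.566239280839787, -0.01060597573758944, -0.4210259002294503], [-0.3923327080016757, -0.5573422411439114, -0.7317408506218263, 0.22334778851407341], [0.40842925473009095, 0.6072418818483478, -0.681500433462738, 0.7789652758731134]
[... 260 characters left out ...]
9764036953578, -0.04222008482407705], [-0.9985459660097982, 0.007083261277484719, -0.053439509496567804, 0.5183743293473841], [0.053291493303050226, -0.019655821840948513, -0.9983855294470607, 1.1612379564331867], [0.0, 0.0, 0.0, 1.0]]}
wrist {'camera_matrix': [[309.4347846532908, 0.0, 321.68023524249134], [0.0, 309.4347846532908, 206.81766335137684], [0.0, 0.0, 1.0]], 'k1': -0.027521687332615376, 'mount': [[0.0006361087719687229, -0.9567414044228458, -0.2909389634075012, 0.0786667377993827], [0.9999991056915928, 0.0009508600355912994, -0.0009404686108907998, -0.0012323781454544047], [0.0011764274926997684, -0.290938104978007, 0.9567411536513738, -0.15655005355003468], [0.0, 0.0, 0.0, 1.0]]}
```

View pics/side0.png

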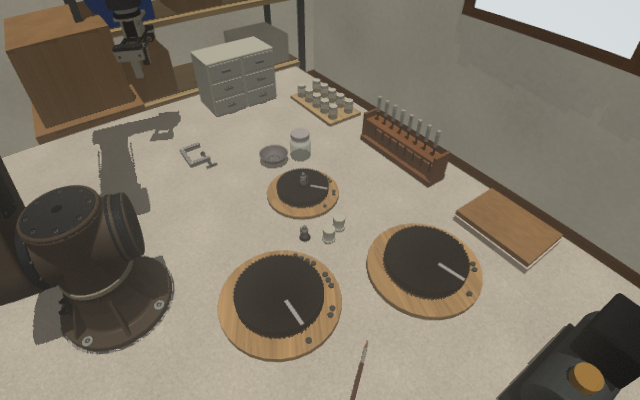

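View pics/top0.png

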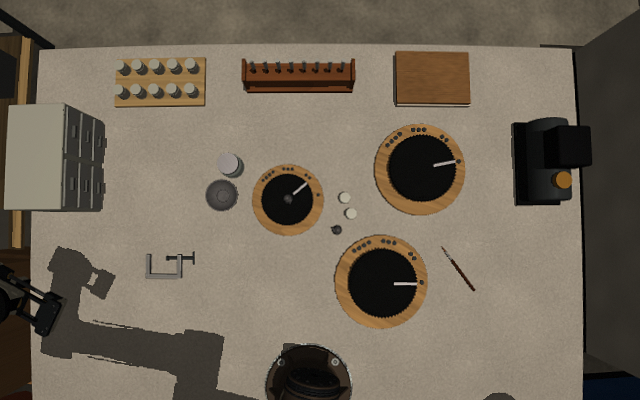

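View pics/wrist0.png

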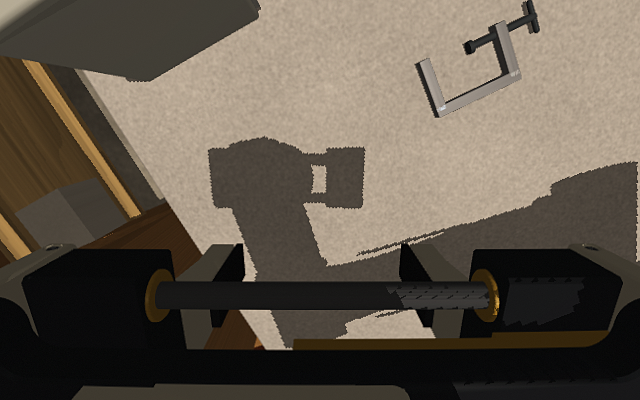

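The smallest stand is the one in the top view near (288,200), between the dish and jar on one side and the pots on the other. I'll enlarge that area.

```bash
python3 - <<'E'
import cv2
a=cv2.imread("pics/top0.png")[140:260,190:370]; cv2.imwrite("pics/top0z.png",cv2.resize(a,None,fx=4.4,fy=4.4,interpolation=cv2.INTER_CUBIC))
a=cv2.imread("pics/side0.png")[120:250,250:360]; cv2.imwrite("pics/side0z.png",cv2.resize(a,None,fx=4.5,fy=4.5,interpolation=cv2.INTER_CUBIC))
E
```

```text
(no output)
```

View pics/top0z.png

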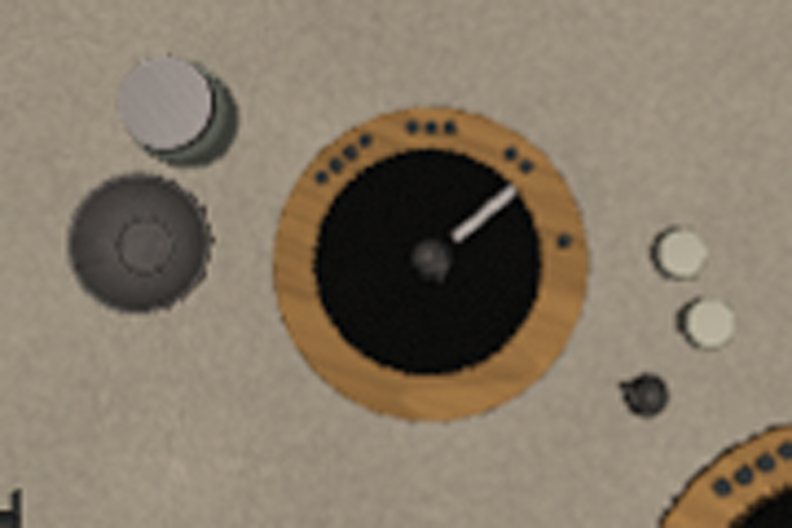

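View pics/side0z.png

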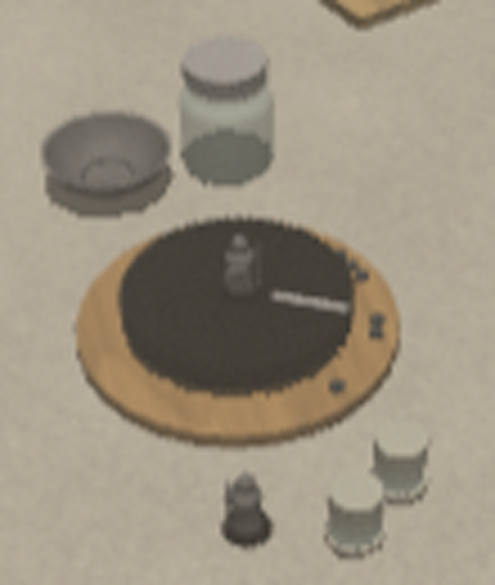

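```bash
cat > h.py <<'E'
import numpy as np, cv2
from plant import sensors, viewer, r
from scipy.spatial.transform import Rotation as R
def cfw(c,st=None):
    if "camera_from_world" in c: return np.array(c["camera_from_world"])
    T=np.eye(4);T[:3,:3]=R.from_euler("xyz",st["eef_rot"],degrees=True).as_matrix();T[:3,3]=st["tcp_pos"]
    return np.linalg.inv(T@np.array(c["mount"]))
def dist(c): return np.array([c["k1"],0,0,0,0.])
def ray(c,uv,z,E):
    n=cv2.undistortPoints(np.array(uv,float).reshape(-1,1,2),np.array(c["camera_matrix"]),dist(c)).reshape(-1,2)
    d=np.c_[n,np.ones(len(n))]@E[:3,:3]; o=-E[:3,:3].T@E[:3,3]
    return o+d*((z-o[2])/d[:,2])[:,None]
def proj(c,P,E):
    rv,_=cv2.Rodrigues(E[:3,:3]); return cv2.projectPoints(np.array(P,float),rv,E[:3,3],np.array(c["camera_matrix"]),dist(c))[0].reshape(-1,2)
E
python3 - <<'E'
from h import *
c=viewer.capture("top");E=cfw(c)
f=lambda p:[(x/4.4+190-.4,y/4.4+140-.4) for x,y in p]
def P(p,z): return ray(c,f(p),z,E).round(4)
base=P([(274,262),(588,265),(430,106),(430,420)],.012);print("base",base,base[:2].mean(0),base[2:].mean(0))
w=P([(315,262),(543,262),(430,149),(430,375)],.036);print("wheel",w[:2].mean(0),w[2:].mean(0),w)
pins=P([(564,241),(518,160),(431,127),(343,158)],.012);print("pins",pins)
s=P([(514,188),(457,239)],.036);print("strip",s)
ax=np.array([*(w[:2].mean(0)+w[2:].mean(0))[:2]/2]);print(ax)
for q in [*pins,*s]:
  d=q[:2]-ax;print(np.hypot(*d),np.degrees(np.arctan2(d[1],d[0])))
d=s[0]-s[1];print("strip dir",np.degrees(np.arctan2(d[1],d[0])),np.hypot(*d[:2]))
print("bys",P([(140,243)],.028),P([(167,103)],.085),P([(682,253),(708,323)],.038),P([(650,393)],.03), "fig",P([(431,258)],.07))
E
```

```text
base [[ 0.5193  0.1509  0.012 ]
 [ 0.5161 -0.0468  0.012 ]
 [ 0.6175  0.0524  0.012 ]
 [ 0.4195  0.0531  0.012 ]] [0.5177  0.05205 0.012  ] [0.5185  0.05275 0.012  ]
wheel [0.5174  0.05175 0.036  ] [0.5176  0.05115 0.036  ] [[ 0.5179  0.122   0.036 ]
 [ 0.5169 -0.0185  0.036 ]
 [ 0.5874  0.0509  0.036 ]
 [ 0.4478  0.0514  0.036 ]]
pins [[ 0.5313 -0.0317  0.012 ]
 [ 0.5828 -0.0031  0.012 ]
 [ 0.6041  0.0518  0.012 ]
 [ 0.5848  0.1074  0.012 ]]
strip [[ 0.5628 -0.0009  0.036 ]
 [ 0.5314  0.0344  0.036 ]]
[0.5175  0.05145]
0.08428738043147384 -80.57679134710303
0.08508697021283569 -39.87454498658248
0.0866007072719385 0.23156366794402436
0.08751966921783919 39.7385143989987
0.06922869708437383 -49.12939697630012
0.021998011273749212 -50.81138522521955
strip dir -48.34631801018578 0.04724457640830319
bys [[0.5309 0.2321 0.028 ]] [[0.6104 0.204  0.085 ]] [[ 0.5217 -0.1043  0.038 ]
 [ 0.4784 -0.1199  0.038 ]] [[ 0.4356 -0.0841  0.03  ]] fig [[0.5179 0.0483 0.07  ]]
```

```bash
python3 - <<'E'
from h import *
print(sensors.get_state()["time_s"])
c=viewer.capture("top");im=c["img"][:,:,::-1]; cv2.imwrite("pics/top1z.png",cv2.resize(im[155:245,240:330],None,fx=6.6,fy=6.6,interpolation=cv2.INTER_CUBIC))
c=viewer.capture("side");E=cfw(c);im=c["img"][:,:,::-1].copy(); cv2.imwrite("pics/side1z.png",cv2.resize(im[160:225,260:345],None,fx=8,fy=8,interpolation=cv2.INTER_CUBIC))
s=ray(c,[(312.5,186),(326.5,188)],.036,E);print(s)
# side zoom offsets: px=250+x/4.5
f=lambda p:[(x/4.5+250-.4,y/4.5+120-.4) for x,y in p]
s=ray(c,f([(349,308),(273,296)]),.036,E);ax=np.array([.5178,.052]);print(s,[np.degrees(np.arctan2(*(q[:2]-ax)[::-1])) for q in s])
s=ray(c,f([(337,386),(377,326),(356,270)]),.012,E);print(s,[np.degrees(np.arctan2(*(q[:2]-ax)[::-1])) for q in s])
E
```

```text
0.2
[[0.53945407 0.03175214 0.036     ]
 [0.56560037 0.00330781 0.036     ]]
[[0.56693539 0.00214614 0.036     ]
 [0.53596074 0.03735826 0.036     ]] [np.float64(-45.415849803057625), np.float64(-38.87681121612939)]
[[ 5.36478080e-01 -2.80873501e-02  1.20000000e-02]
 [ 5.87602827e-01  4.77390824e-04  1.20000000e-02]
 [ 6.08797137e-01  5.06255883e-02  1.20000000e-02]] [np.float64(-76.87206269653659), np.float64(-36.43164198891568), np.float64(-0.8653239397142273)]
```

View pics/top1z.png

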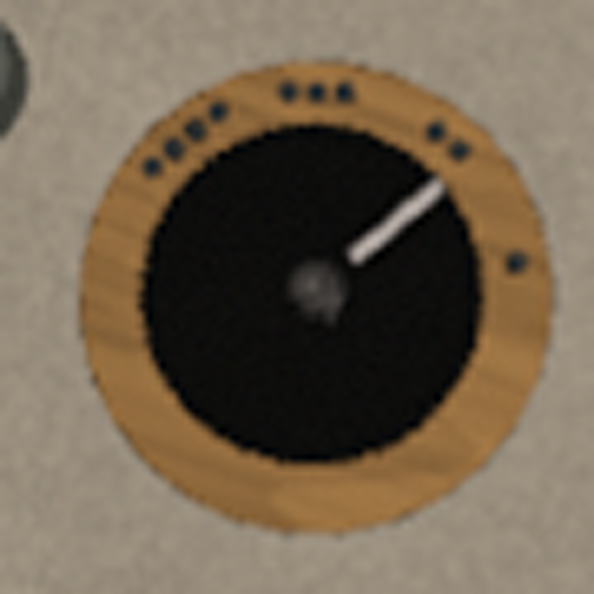

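View pics/side1z.png

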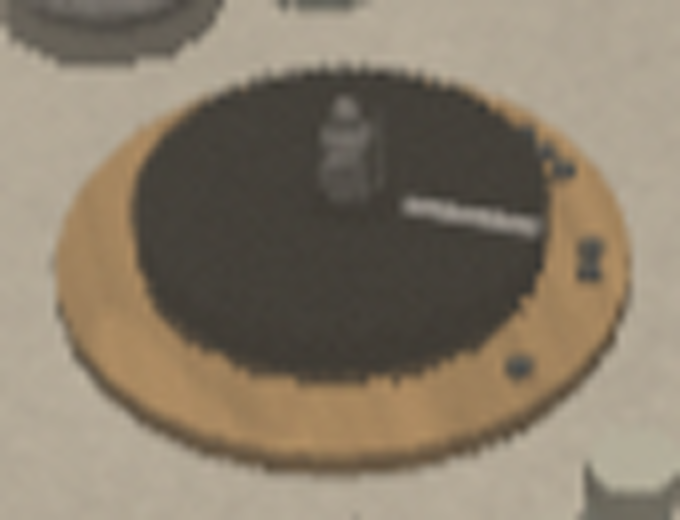

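The strip is at about −49°. The two-pin mark is at −40° and the three-pin mark at 0°, so the wheel is at roughly 0.55 rad and must turn about 49° anticlockwise. I'll press with the shut fingertips on the robot side of the wheel, at radius 55 mm and contact angle 154°. There the tool yaw already matches, and the wrist camera looks over the wheel.

```bash
python3 -m handwheel '[2,-5,0,0,0,0,4,-10,0,0,0,0,5.5,-15,0,0,0,0,7,-20,0,0,0,0,8.5,-25,0,0,0,0,10,-30,0,0,0,0,11.5,-35,0,0,0,0,13,-40,0,0,0,0]' 255 20
```

```text
time_s: 1.1
tcp_pos: [0.423, 0.2232, 0.2266]
eef_rot: [-180.0, -0.0, -26.3]
contact_force: [0.7, 0.4, 0.5]
gripper_width: 0.0294
```

```bash
python3 -m handwheel '[1.5,-4.5,0,0,0,0,3,-9,0,0,0,0,4.5,-13,0,0,0,0,4.6,-14.7,-3,0,0,0,4.6,-14.7,-7,0,0,0,4.6,-14.7,-11,0,0,0,4.6,-14.7,-13,0,0,0,4.6,-14.7,-13,0,0,0]'
python3 - <<'E'
from h import *
st=sensors.get_state();print(st["tcp_pos"],st["eef_rot"],st["contact_force"],st["gripper_width"],st["joints"])
c=viewer.capture("wrist");cv2.imwrite("pics/w2.png",c["img"][:,:,::-1])
E=cfw(c,st);print(proj(c,[[.5178,.052,.036],[.5178,.052,.078]],E))
c=viewer.capture("side");cv2.imwrite("pics/s2.png",cv2.resize(c["img"][100:280,200:440,::-1],None,fx=3.2,fy=3.2))
E
```

```text
time_s: 1.9
tcp_pos: [0.4671, 0.075, 0.0941]
eef_rot: [179.8, 0.2, -26.3]
contact_force: [0.0, 0.2, 0.3]
gripper_width: 0.0004
[0.46705734 0.07502051 0.094051  ] [ 1.79755048e+02  1.67875494e-01 -2.63062352e+01] [0.01697012 0.19209549 0.31716448] 0.00040418389689690507 [ 3.30280010e+01  9.47896630e+00 -3.41767713e+01 -2.67725538e-02
 -4.66405843e+01  3.06845543e+01]
[[320.76865385 147.61585419]
 [320.78960744 155.97355494]]
```

View pics/w2.png

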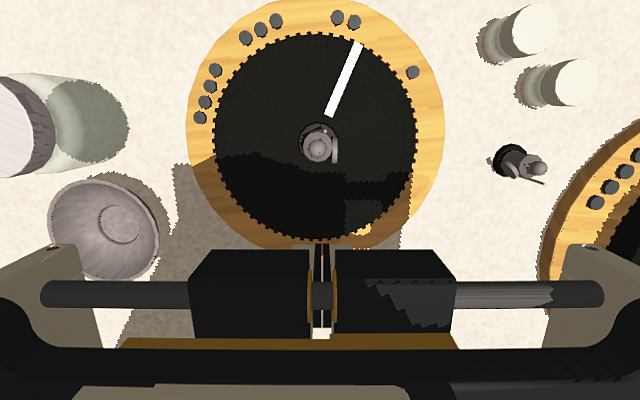

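View pics/s2.png

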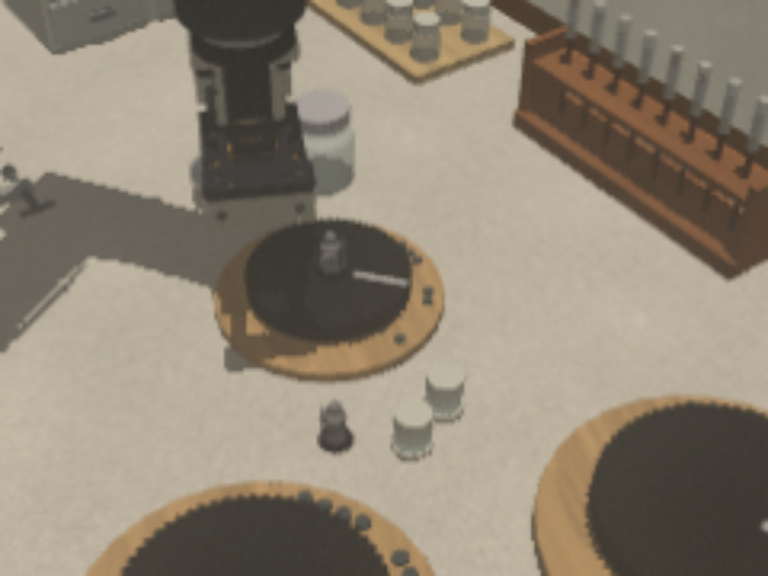

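```bash
cat >> h.py <<'E'
from scipy.optimize import least_squares
def wcheck(c,E,p,name):
    im=c["img"][:,:,::-1].copy()
    t=np.linspace(0,2*np.pi,90)
    for q in proj(c,np.c_[p[0]+.07*np.cos(t),p[1]+.07*np.sin(t),0*t+.036],E): cv2.circle(im,tuple(int(round(v)) for v in q),0,(0,0,255),-1)
    cv2.imwrite(name,im)
E
python3 - <<'E'
from h import *
st=sensors.get_state();c=viewer.capture("wrist");E=cfw(c,st)
wcheck(c,E,(.5178,.052),"pics/w3.png")
p=ray(c,[(213,137),(417,137),(315,32),(358,43),(329,116)],.036,E);print(p)
q=ray(c,[(346,20),(413,72),(261,29),(208,94)],.012,E);print(q)
for a in [*q,*p[3:]]:
  d=a[:2]-[.5178,.052];print(np.hypot(*d),np.degrees(np.arctan2(d[1],d[0])))
E
```

```text
[[ 0.55968272  0.11727653  0.036     ]
 [ 0.49740346 -0.00923519  0.036     ]
 [ 0.5868023   0.02485927  0.036     ]
 [ 0.56902174  0.00306944  0.036     ]
 [ 0.53667806  0.03929185  0.036     ]]
[[ 5.89185432e-01  1.39204548e-04  1.20000000e-02]
 [ 5.37227052e-01 -2.93028057e-02  1.20000000e-02]
 [ 6.10469776e-01  5.59812282e-02  1.20000000e-02]
 [ 5.90173965e-01  1.12332085e-01  1.20000000e-02]]
0.08823503843273764 -35.998026420060484
0.08359160580230925 -76.56133341088523
0.09275525664849178 2.459997215209355
0.09422288091147028 39.81512271567483
0.07083690416734555 -43.689474787815904
0.02275693730009072 -33.94725628929466
```

View pics/w3.png

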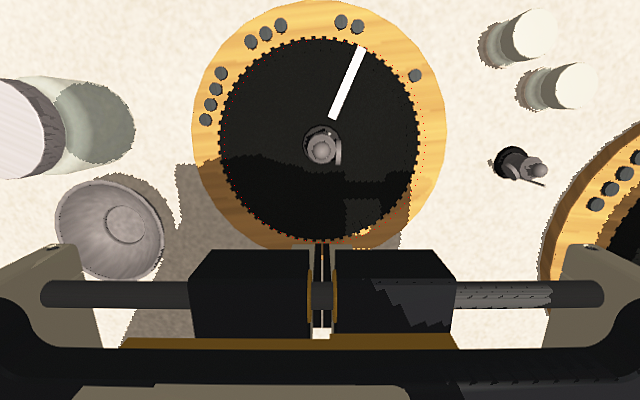

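```bash
python3 - <<'E'
from h import *
st=sensors.get_state();c=viewer.capture("wrist");E=cfw(c,st);print(st["tcp_pos"],st["contact_force"])
# wheel rim, strip, pins in w3 (settled)
def res(v): 
    q=ray(c,[(218,138),(419,140),(318,38)],.036,E)[:,:2]; return np.hypot(*(q-v).T)-.07
s=least_squares(res,[.5178,.052]);print(s.x,s.fun)
for z,pts in((.012,[(416,76),(350,24.5),(266,33),(213,96)]),(.036,[(362,47),(333,119)])):
  for a in ray(c,pts,z,E):
    d=a[:2]-s.x;print(np.hypot(*d),np.degrees(np.arctan2(d[1],d[0])))
E
```

```text
[0.46988503 0.07669252 0.09784463] [-0.73386975  0.79309844  0.24027885]
[0.52079913 0.05589557] [ 1.41040961e-04  1.40754492e-04 -2.69017763e-05]
0.08697664782644564 -81.0291811440402
0.08656677118074872 -40.95850511146091
0.08673966941554397 -0.87241177954824
0.0866290799157012 39.03010548738538
0.0706079270592194 -49.71469931014357
0.022306451160249072 -52.79849786224369
```

```bash
python3 -m handwheel '[0.2,0.1,-2,0,0,0,0.2,0.1,-4,0,0,0,0.2,0.1,-5.4,0,0,0,0.2,0.1,-5.7,0,0,0,0.2,0.1,-5.7,0,0,0]'; python3 -c "
from h import *
s=sensors.get_state();print(s['tcp_pos'],s['contact_force'])
for n in ['side','top']:
  c=viewer.capture(n);i=c['img'][150:250,250:370,::-1] if n=='side' else c['img'][140:260,210:350,::-1];cv2.imwrite('pics/4'+n+'.png',cv2.resize(i,None,fx=4.5,fy=4.5,interpolation=2))
s=sensors.get_state();print(s['tcp_pos'],s['contact_force'])"
```

```text
time_s: 2.6
tcp_pos: [0.4726, 0.0782, 0.0419]
eef_rot: [-179.8, -0.1, -26.2]
contact_force: [0.6, -0.7, 0.3]
gripper_width: 0.0005
[0.47258977 0.07821885 0.04191095] [ 0.64280723 -0.67509984  0.32184325]
[0.47289435 0.07835876 0.04232483] [ 0.39065684 -0.01358331 -0.1075471 ]
```

View pics/4side.png

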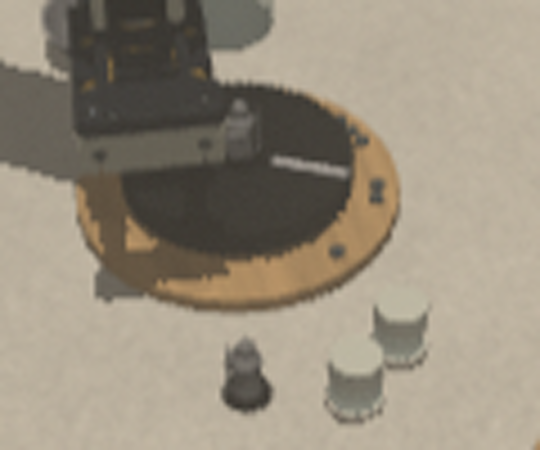

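```bash
python3 -m handwheel '[0,0,-0.4,0,0,0,0,0,-0.7,0,0,0,0,0,-0.9,0,0,0,0,0,-0.9,0,0,0]'; python3 -c "
from h import *
s=sensors.get_state();print(s['tcp_pos'],s['contact_force'])"
```

```text
time_s: 3.1
tcp_pos: [0.473, 0.0784, 0.0336]
eef_rot: [-179.8, -0.2, -26.2]
contact_force: [-1.7, 1.0, 6.1]
gripper_width: 0.0004
[0.47301807 0.07844392 0.03356262] [-1.69541718  0.97114016  6.08255912]
```

```bash
python3 -m handwheel '[0,0,-0.1,0,0,0,-0.2,-0.42,-0.1,0,0,0.087,-0.35,-0.86,-0.1,0,0,0.175,-0.47,-1.3,-0.1,0,0,0.262,-0.55,-1.76,-0.1,0,0,0.349,-0.59,-2.22,-0.1,0,0,0.436,-0.59,-2.68,-0.1,0,0,0.524,-0.59,-2.68,-0.1,0,0,0.524]'; python3 -c "
from h import *
s=sensors.get_state();print(s['tcp_pos'],s['contact_force'])
c=viewer.capture('wrist');cv2.imwrite('pics/w5.png',c['img'][:,:,::-1])
c=viewer.capture('top');cv2.imwrite('pics/t5.png',cv2.resize(c['img'][140:260,210:350,::-1],None,fx=5,fy=5,interpolation=2))
s=sensors.get_state();print(s['tcp_pos'],s['contact_force'])"
```

```text
time_s: 3.9
tcp_pos: [0.4673, 0.0513, 0.033]
eef_rot: [-179.8, -0.2, 4.0]
contact_force: [-2.3, -1.0, 6.6]
gripper_width: 0.0005
[0.46732391 0.0513307  0.03302496] [-2.27540553 -1.0411622   6.60718134]
[0.46734905 0.05144525 0.03302388] [-1.39539177 -0.57337392  6.47460099]
```

View pics/w5.png

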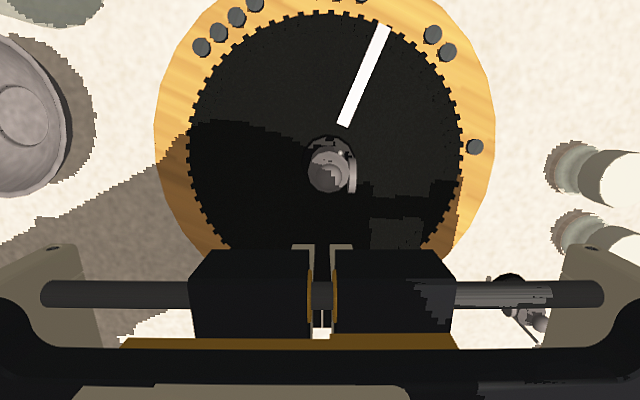

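View pics/t5.png

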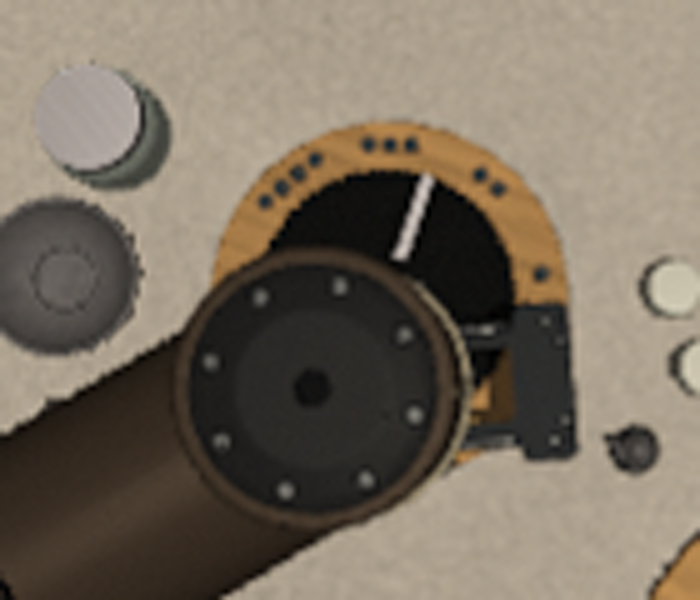

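The wheel has followed without slipping: the strip end is at (428,180) in the top crop, about −19°. The figure is still in the middle. I'll turn it another 20°.

```bash
python3 -m handwheel '[0.04,-0.46,0,0,0,0.087,0.13,-0.92,0,0,0,0.175,0.25,-1.36,0,0,0,0.262,0.41,-1.79,0,0,0,0.349,0.41,-1.79,0,0,0,0.349]'; python3 -c "
from h import *
s=sensors.get_state();print(s['tcp_pos'],s['contact_force'])
c=viewer.capture('wrist');cv2.imwrite('pics/w6.png',c['img'][:,:,::-1])
c=viewer.capture('top');cv2.imwrite('pics/t6.png',cv2.resize(c['img'][140:260,210:350,::-1],None,fx=5,fy=5,interpolation=2))
s=sensors.get_state();print(s['tcp_pos'],s['contact_force'])"
```

```text
time_s: 4.5
tcp_pos: [0.4717, 0.0332, 0.0334]
eef_rot: [-179.8, -0.2, 24.0]
contact_force: [-1.9, -1.1, 7.0]
gripper_width: 0.0001
[0.47165498 0.03316501 0.03341483] [-1.90626483 -1.11912399  6.99484073]
[0.47157516 0.03332815 0.03340489] [-2.41932371 -0.28753446  7.09183675]
```

View pics/w6.png

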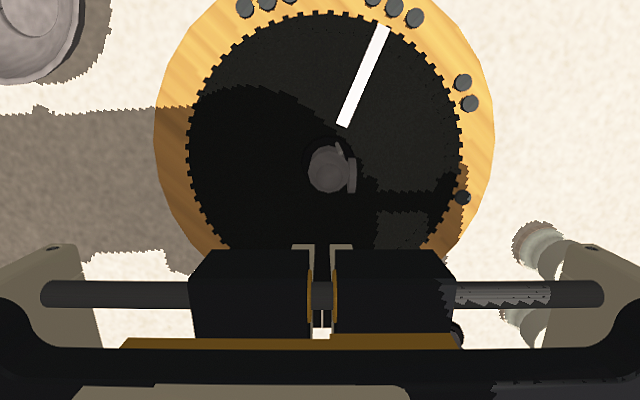

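View pics/t6.png

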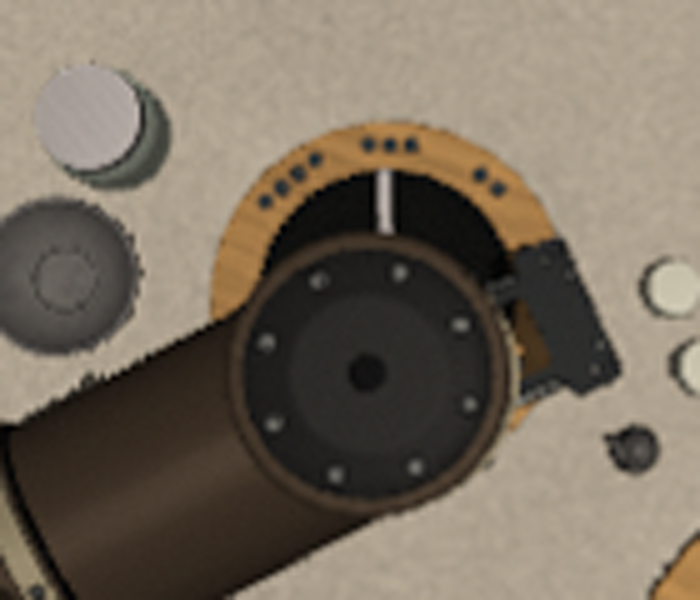

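The strip is now at the three-pin mark: its end is at (385,175) and the middle pin at (390,145). I'll lift straight up and check after the wheel settles.

```bash
python3 -m handwheel '[0,0,0.5,0,0,0,0,0,1.5,0,0,0,0,0,4,0,0,0,0,0,8,0,0,0,-1,4,12,0,0,0,-2,9,13,0,0,0,-3,14,13,0,0,0,-4,19,13,0,0,0]'; python3 -m handwheel '[0,0,0,0,0,0,0,0,0,0,0,0,0,0,0,0,0,0,0,0,0,0,0,0,0,0,0,0,0,0]'; python3 -c "
from h import *
for k in range(2):
  s=sensors.get_state()
  c=viewer.capture('side');cv2.imwrite('pics/s7.png',cv2.resize(c['img'][120:250,250:360,::-1],None,fx=4.5,fy=4.5,interpolation=2))
  c=viewer.capture('top');cv2.imwrite('pics/t7%d.png'%k,cv2.resize(c['img'][155:245,240:330,::-1],None,fx=6.6,fy=6.6,interpolation=2))
print(s['tcp_pos'],s['contact_force'])"
```

```text
time_s: 5.4
tcp_pos: [0.4332, 0.2153, 0.1653]
eef_rot: [-179.7, -0.4, 23.8]
contact_force: [1.2, 0.5, 0.1]
gripper_width: 0.0007
time_s: 5.9
tcp_pos: [0.4333, 0.2141, 0.1653]
eef_rot: [-179.7, -0.4, 23.7]
contact_force: [-0.1, -0.6, -0.1]
gripper_width: 0.0003
[0.43336448 0.21440217 0.16529913] [-0.53269197  0.7657664  -0.72561629]
```

View pics/t71.png

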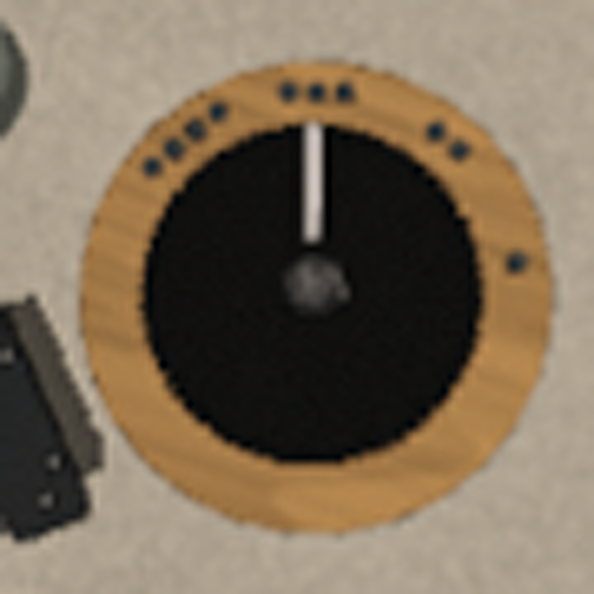

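View pics/s7.png

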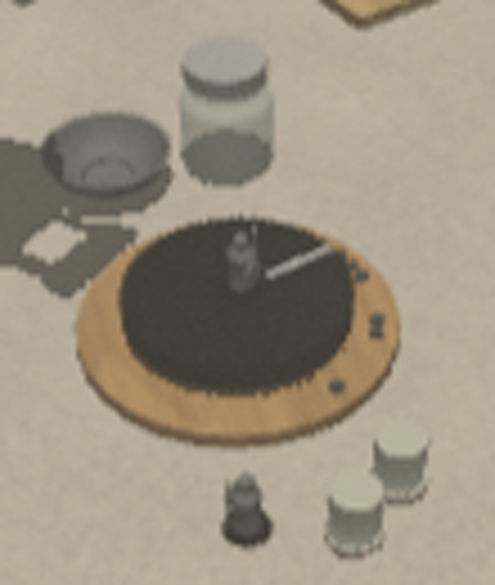

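```bash
python3 -m handwheel '[0,0,0,0,0,0,0,0,0,0,0,0,0,0,0,0,0,0,0,0,0,0,0,0,0,0,0,0,0,0,0,0,0,0,0,0,0,0,0,0,0,0,0,0,0,0,0,0]' >/dev/null; python3 -c "
from h import *
c=viewer.capture('top');E=cfw(c);i=c['img'][155:245,240:330,::-1];z=cv2.resize(i,None,fx=6.6,fy=6.6,interpolation=2);cv2.imwrite('pics/t8.png',z)
print('change since', np.abs(z.astype(int)-cv2.imread('pics/t70.png'))[100:260,260:370].max())
f=lambda p:[(x/6.6+240-.4,y/6.6+155-.4) for x,y in p]
s=ray(c,f([(314,124),(312,242),(314,285)]),.036,E);m=ray(c,f([(515,262),(447,141),(316,92),(185,139)]),.012,E)
for ax in ([.5175,.0515],[.518,.0522]):
  print([np.degrees(np.arctan2(*(q[:2]-ax)[::-1])).round(1) for q in [*s[:2],*m]])
print(s)
"
```

```text
change since 5
[np.float64(-0.2), np.float64(2.1), np.float64(-80.4), np.float64(-39.9), np.float64(0.3), np.float64(39.8)]
[np.float64(-0.7), np.float64(0.2), np.float64(-80.8), np.float64(-40.5), np.float64(-0.1), np.float64(39.6)]
[[0.58757318 0.05131566 0.036     ]
 [0.53878963 0.05228773 0.036     ]
 [0.52106631 0.05152664 0.036     ]]
```

The strip sits within about 1° of the three-pin mark and isn't drifting. The figure is upright within a few mm of the axis, and the hand is clear.

```bash
python3 -c "
from plant import r
print(r.close_job())"
```

```text
the job is handed in; nothing more can be done
None
```

I turned the smallest stand's wheel about 50° anticlockwise until the strip sat at the three-pin mark, then lifted the hand away and handed the job in. I pressed with the shut fingertips at a radius of about 53 mm and a force of about 6–7 N. It took roughly 7 s of robot time.

**Final checks:**
- **Wheel:** in the top view the strip was within about 1° of the three-pin mark and had not moved after a further 0.8 s.
- **Figure:** it stood upright, within about 4 mm of the axis.
- **Bystanders:** the jar, dish, pots and spare figure looked unmoved in the pictures. I didn't check the clamp and brush again at the end, though the arm only passed well above the clamp and stayed away from the brush.
- **Hand:** it was clear of everything, and the force reading was only noise.

**Disagreements:**
- At the start the strip measured about 0.15 rad short of the two-pin mark. That matches neither a stop nor the halfway balance in the description. I therefore turned by the measured angle and judged the end by camera.
- The wrist and side cameras placed the axis about 4 mm from the top camera's estimate. I aimed at a point between them.

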